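Sort out the swapped pinball parts

TASK

The four pinball parts stand in each other's places: put the green bulb on the grey bulb test block with the brass ring, the steel key plate in the red dish, the white lane guide in the yellow dish and the rubber-capped standoff in the blue dish, each upright in the middle of its place. Each place has room for only one part, so set a part down on the empty cork mat for a while to free a place. Do not let the glass bulb drop.

Things in the scene. Friction and masses are not known exactly. Their poses are not given: they have to be found in the camera images.
- bulb: green glass bayonet bulb standing in a brass foot, 55 mm tall: foot 34 mm across and 12 mm high, narrow brass neck up to 20 mm, green glass 26 mm across with straight sides from 25 to 44 mm height (grip there), domed top; about 40 g. Origin: centre of its underside, z up; round about z. At the start it stands in the yellow or the blue dish.
- key_plate: steel cam lock key plate lying flat, 60 (x) x 32 (y) x 5 mm, with the round steel lock barrel, 20 mm across, standing up from its middle to 42 mm height (grip the barrel; it may be gripped at any yaw); about 90 g. Origin: centre of its underside, z up. At the start it lies in the yellow or the blue dish.
- lane_guide: white plastic lane guide, an upright bar with rounded ends: 70 mm long (x), 12 mm thick (y), 34 mm high; about 30 g. Grip it across its 12 mm thickness. Origin: centre of its underside, z up. At the start it stands on the test block or in the red dish.
- standoff: aluminium standoff with a black rubber cap, 46 mm tall: foot disc 28 mm across and 5 mm high, bright post 14 mm across up to 26 mm, black rubber cap 22 mm across from 26 to 46 mm height; about 40 g. Origin: centre of its underside, z up; round about z. At the start it stands on the test block or in the red dish.
- test_block: bayonet bulb socket test block, the bulb's place: dark grey square block fixed to the top, with a brass contact ring 52 mm across and a brass centre spot marked flat on its floor; 100 x 100 mm outside, 88 x 88 mm inside, floor 5 mm and rim 9 mm above the table top. Origin: centre of its underside (on the table top), z up.
- red_dish: shallow red plastic parts dish, fixed to the top: 100 x 100 mm outside, 88 x 88 mm inside, floor 5 mm and rim 9 mm above the table top. The key plate's place. Origin: centre of its underside (on the table top), z up.
- yellow_dish: shallow yellow plastic parts dish, fixed to the top: 100 x 100 mm outside, 88 x 88 mm inside, floor 5 mm and rim 9 mm above the table top. The lane guide's place. Origin: centre of its underside (on the table top), z up.
- blue_dish: shallow blue plastic parts dish, fixed to the top: 100 x 100 mm outside, 88 x 88 mm inside, floor 5 mm and rim 9 mm above the table top. The standoff's place. Origin: centre of its underside (on the table top), z up.
- cork_mat: flat brown cork mat, fixed to the top, 100 x 100 mm, its upper face 5 mm above the table top: the free spot, empty at the start. Origin: centre of its underside (on the table top), z up. Around and between these places only low things (up to 12 mm high) lie on the table; taller things stand at least 0.14 m from the middle of any place.
There are look-alikes about, which are no part of the job. Several things look just like the red_dish: the one meant starts farthest from the robot's base. What is shaped like the lane_guide but purple is not meant.

How it is judged:
By the outcome, as a careful person would: the job done as asked, in the order asked, and still so for the second after the job is handed in, with the robot touching nothing.
It also fails if it takes over 112 s, if anything falls off the work surface, if the arm or the gripper's body presses on something with over 40 N, if the wrist force passes 120 N, or if a joint passes its speed limit or range.

ROBOT

A 6-joint arm with a two-finger parallel gripper is mounted at the origin on the work surface. World frame = base frame: x ahead of the robot, y to its left, z up, the work surface at z = 0. Lengths are in m, angles in degrees, forces in N, time in s.
With the tool pointing down it reaches from about 0.25 to 0.725 m from the base axis. Payload 9.7 kg.
Tool frame: the origin (TCP) lies at the very end of the fingers, on their centre line; the grasp point (between the pads) lies grasp_offset behind it (grasp_offset is the distance from the TCP to the grasp point, in m); z points along the fingers, y is the line along which they close (so a half turn about z gives the same grasp; the last joint's range is limited). The gripper opens to 85 mm and grips with 20 to 120 N. Pads are 22 mm wide; open, the fingers measure 114 mm over their backs; the gripper's body (76 mm by 85 mm) begins 54 mm behind the grasp point. The pads swing forward as they close: fully open they stand 13 mm farther back than shut.
Start: joints at [-67.494, 4.979, 10.078, 95.1, 0, 90], TCP at [0.211, -0.508, 0.231] pointing down, gripper open.
Joint ranges: [-179.16, 179.16], [-48.56, 103.87], [-65.8, 70.77], [-126.05, 130.52], [-82.76, 87.17], [-180, 180]. Speed limits (degrees/s): [127.2, 127.2, 147.25, 180, 180, 180].

INTERFACE

Orientations are given as [roll, pitch, yaw] about the fixed x, y, z axes, in that order (R = Rz(yaw) Ry(pitch) Rx(roll)).
In Python, from workcell import get_obs, camera, calibration, job_done, recognise, cut_out, mark_of, grasp_offset gives the robot as it stands.
- The arm moves only by the tool servo_tool, never from a script. Its argument "moves" is a list of rows, each a list of 3 entries, a list of its own where there are three numbers: the turn, a rotation vector about the tool's x, y, z in degrees, then the shift along the tool's x, y, z in m, then the opening in per cent of the stroke, from 0 (shut) to 100 (fully open). In form: [[[ax, ay, az], [x, y, z], claw], ...]. A call has 1 to 12 rows; each row shifts and turns the commanded pose from where the row before left it, along the tool's axes as they then stand; what a row does not reach is not made up. A row lasts 1/10 s, in which the tool goes at most 50 mm and 8.59 degrees, less where a joint would pass 70% of its speed; a pose out of reach is approached as far as the arm can. A call is refused whole if a number of a shift passes 0.05 or a number of a turn 8.59, either way. A call with a gripper value outside its range is refused whole. The fingers move at their own pace and stop on an object; "force" is the grip in N (left out, the last holds). Time passes only in rows, so rows that do not move let the fingers close. It gives the time, the measured TCP pose, the force, the opening and the grip force at its end, in the units of the state.
- get_obs(): the state, without advancing time (a new reading comes with each control period).
- camera(name): name is "side" or "top" or "wrist"; returns (picture, depth): 400x640x3 uint8, red, green, blue; 400x640 float32, m along the optical axis (not along the pixel's ray), 0 where there is no reading.
- calibration(name): a dict with "camera_matrix" (3x3 intrinsics, pixels), "R" (3x3) and "t" (3): a world point X has camera coordinates R X + t. Camera axes: x right, y down, z forward; pixel columns grow to the right and rows downward; lengths in m; the calibration is good to about 2 mm. A picture is of the moment at which its call begins: read the wrist's pose just before it. calibration takes no time and is no camera call; for the wrist camera it gives the pose at the moment of the call.
- job_done(): hands the job in; it is judged then, once.
Trained networks look in the newest picture that a camera, given by its name, has taken for a name from the list of things; names that differ only in an ending like _2 or _b are one class to them, and where a whole thing is asked for, a point or a joint stands for the part that bears it (a point fixed in the world has none). Each returns a list of dicts, best first, with "score" (0 to 1); they miss things now and then, are a little off and sometimes report something else, mostly with a low value. They report only what shows in the picture. A call takes as long as a camera call. They do not tell look-alikes from the thing itself.
- recognise(name, camera): "xyz" ([x, y, z] in m, in the coordinates of the camera as it stood for that picture, good to about 4 mm: the middle of the surface that is visible of it).
- cut_out(name, camera): "mask" (400x640 bool, what is visible of it).
- mark_of(name, camera): "xyz" ([x, y, z] in m, in the coordinates of the camera as it stood for that picture, good to about 4 mm: a listed point, or the origin of a listed thing).
The state is a dict: "time": time; "q": joint angles; "qd": joint speeds; "joint_efforts": joint torques, N m; "ee_pos": TCP position; "tcp_rot": TCP orientation; "wrist_force": force on the tool from outside, world axes, zero at the start; "torque": the same for the moment, N m; "opening": finger opening in m; "grasp_force": force on a finger pad.
Only numpy, scipy, OpenCV 4.12 (cv2) and the standard library are available. Lean on these libraries where they do the work, as an engineer would, in place of code of your own. Each camera call takes 0.05 s, during which the arm holds its last target. There are 200 camera calls.

## Working session

There is one attempt and no reset: what is moved stays moved. The work goes in short steps, Python scripts to look and compute and a tool call to move; the robot and the scene stay as the last step left them, time stands still between calls to the robot, and variables do not carry over. Pictures are saved under pics/ and viewed, at most 14 in all, crops included, and the job is handed in when it is done.

Besides the shell and the picture viewer there is one more tool, called as a command line: name --argument value ..., lists and objects as JSON in quotes. servo_tool: Moves the arm, as the interface text tells. Its arguments: {"type":"object","properties":{"moves":{"type":"array"},"force":{"type":"number"}},"required":["moves"]}

```bash
ls; mkdir -p pics
cat > h.py <<'E'
import numpy as np, cv2
from workcell import *
def world(p,cal): return np.array(cal["R"]).T@(np.array(p)-np.array(cal["t"]))
def px(p,cal):
    c=np.array(cal["R"])@np.array(p)+np.array(cal["t"]); u=np.array(cal["camera_matrix"])@c; return (u[:2]/u[2]).round().astype(int)
def save(n,img): cv2.imwrite("pics/"+n+".png",cv2.cvtColor(img,cv2.COLOR_RGB2BGR))
NAMES=["bulb","key_plate","lane_guide","standoff","test_block","red_dish","yellow_dish","blue_dish","cork_mat"]
def look(cam,names,fs=("recognise","mark_of")):
    cal=calibration(cam); img,d=camera(cam)
    for n in names:
        for f in fs:
            for r in globals()[f](n,cam)[:5]:
                if r["score"]>.2:
                    w=world(r["xyz"],cal); print(cam,f[:4],n,round(r["score"],2),w.round(4),px(w,cal))
    return img,d,cal
E
python3 - <<'E'
from h import *
o=get_obs(); print(o["time"],o["ee_pos"],o["tcp_rot"],o["opening"],grasp_offset if not callable(grasp_offset) else grasp_offset())
i,d,c=look("top",NAMES,("mark_of",)); save("top",i)
i,d,c=look("side",NAMES,("mark_of",)); save("side",i)
print(get_obs()["time"])
E
```

```text
pics
0.0 [ 0.21044494 -0.50790289  0.23056625] [-1.79922853e+02 -5.79985228e-04  2.25057609e+01] 0.08534503320934436 0.0187
top mark bulb 0.55 [ 0.6225 -0.1428  0.0026] [373 131]
top mark key_plate 0.7 [0.6347 0.132  0.0039] [247 130]
top mark lane_guide 0.59 [ 0.4736 -0.2191  0.003 ] [411 199]
top mark lane_guide 0.51 [ 0.5634 -0.3224 -0.0012] [457 156]
top mark lane_guide 0.45 [0.6344 0.1316 0.0021] [248 130]
top mark standoff 0.67 [0.4771 0.0052 0.0022] [306 200]
top mark test_block 0.97 [ 0.4782  0.0008 -0.0018] [308 199]
top mark red_dish 0.94 [ 0.3241 -0.3061  0.0023] [455 268]
top mark red_dish 0.63 [ 0.4841 -0.2111  0.0012] [407 194]
top mark yellow_dish 0.91 [ 0.6235 -0.1425 -0.0017] [372 131]
top mark blue_dish 0.83 [ 6.273e-01  1.380e-01 -4.000e-04] [245 133]
top mark cork_mat 0.91 [ 0.4783  0.2111 -0.0034] [213 202]
side mark bulb 0.61 [ 0.6217 -0.1381  0.0023] [259 177]
side mark key_plate 0.59 [6.350e-01 1.363e-01 1.000e-04] [220 256]
side mark lane_guide 0.93 [ 0.5662 -0.3199 -0.0045] [295 144]
side mark lane_guide 0.88 [ 0.4787 -0.2202  0.0111] [326 159]
side mark standoff 0.73 [0.4767 0.0039 0.0045] [318 215]
side mark test_block 0.7 [0.4777 0.0008 0.    ] [317 216]
side mark red_dish 0.96 [ 0.3289 -0.3008 -0.0014] [389 150]
side mark red_dish 0.83 [ 0.4786 -0.2125  0.0049] [326 163]
side mark yellow_dish 0.7 [ 6.188e-01 -1.402e-01 -2.000e-04] [261 177]
side mark blue_dish 0.62 [ 0.6316  0.1346 -0.0017] [222 257]
side mark blue_dish 0.6 [0.4748 0.0037 0.0026] [319 216]
side mark cork_mat 0.63 [ 0.4799  0.2144 -0.0022] [303 295]
1.0
```

View pics/top.png

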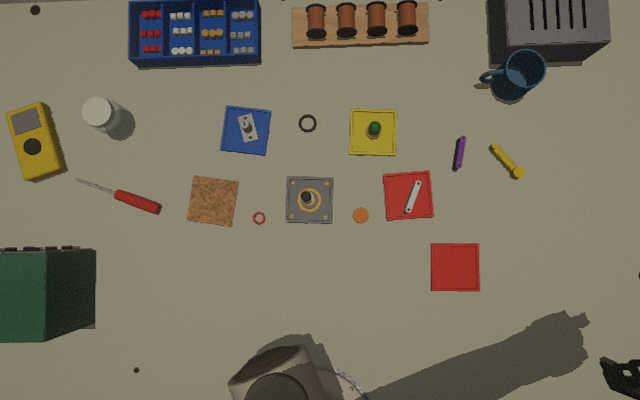

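View pics/side.png

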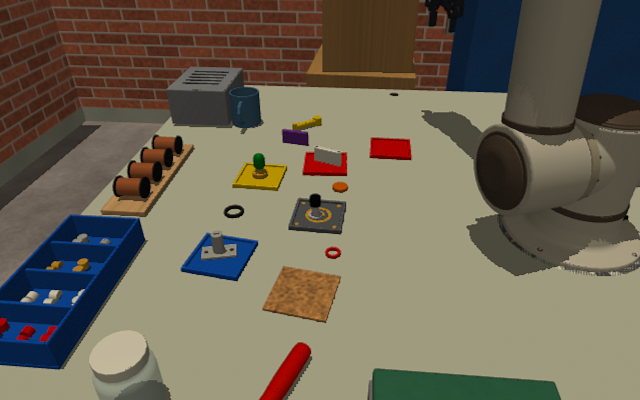

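Red dishes in the top picture: (408,196) holding the white lane guide and (455,267), empty. The first lies at r≈0.52 m and the second at r≈0.44 m, so (408,196) is the one meant. The lane guide shape at (459,153) is purple, so it is not meant. The bulb is in the yellow dish (373,131), the key plate in blue (247,130), the standoff on the block (308,198) and the mat is free at (213,202). I'll confirm in one enlarged crop.

```bash
cat >> h.py <<'E'
def cloud(mask,d,cal):
    v,u=np.nonzero(mask&(d>0)); z=d[v,u]; K=np.array(cal["camera_matrix"])
    P=np.c_[(u-K[0,2])/K[0,0]*z,(v-K[1,2])/K[1,1]*z,z]
    return (P-np.array(cal["t"]))@np.array(cal["R"])
def tops(name,cam,d,cal,near=None,dz=.006):
    "top-surface centre, axis yaw and heights of the masks found"
    for r in cut_out(name,cam)[:3]:
        if r["score"]<.2: continue
        P=cloud(r["mask"],d,cal)
        if len(P)<10: continue
        zt=np.percentile(P[:,2],97); T=P[P[:,2]>zt-dz]
        (cx,cy),(w,h),a=cv2.minAreaRect((T[:,:2]*1000).astype(np.float32)); 
        if w<h: a+=90
        a=(a+90)%180-90
        print(cam,"top of",name,round(r["score"],2),"c",round(cx/1000,4),round(cy/1000,4),"size",round(w),round(h),"yaw",round(a,1),"ztop",zt.round(4),"zmin",np.percentile(P[:,2],3).round(4))
E
python3 - <<'E'
from h import *
o=get_obs(); cal=calibration("wrist")
R=np.array(cal["R"]); C=-R.T@np.array(cal["t"])
from scipy.spatial.transform import Rotation as Ro
T=Ro.from_euler("xyz",o["tcp_rot"],degrees=True).as_matrix()
print("cam in tool",(T.T@(C-o["ee_pos"])).round(3),"\ncam axes in tool\n",(R@T).round(2)); print(cal["camera_matrix"])
i,d=camera("top"); cal=calibration("top")
for n in NAMES: tops(n,"top",d,cal)
save("crop",cv2.resize(i[120:300,350:500],None,fx=3,fy=3,interpolation=cv2.INTER_CUBIC))
E
```

```text
cam in tool [ 0.074  0.    -0.142] 
cam axes in tool
 [[ 0.    1.   -0.  ]
 [-0.96 -0.   -0.29]
 [-0.29  0.    0.96]]
[[357.45446159   0.         320.00310309]
 [  0.         357.45446159 199.31480659]
 [  0.           0.           1.        ]]
top top of bulb 0.6 c 0.6219 -0.1407 size 21 20 yaw 16.2 ztop 0.0589 zmin 0.0066
top top of key_plate 0.73 c 0.6379 0.1313 size 19 18 yaw 41.6 ztop 0.0475 zmin 0.0055
top top of lane_guide 0.59 c 0.5679 -0.3199 size 13 69 yaw -11.6 ztop 0.0355 zmin -0.0014
top top of lane_guide 0.52 c 0.477 -0.2173 size 12 69 yaw -22.1 ztop 0.0405 zmin 0.0035
top top of standoff 0.71 c 0.4823 0.0048 size 21 19 yaw 89.3 ztop 0.0521 zmin 0.0072
top top of test_block 0.77 c 0.4775 0.0006 size 100 100 yaw 87.0 ztop 0.0099 zmin 0.0004
top top of test_block 0.33 c 0.481 0.2117 size 100 100 yaw 80.4 ztop 0.007 zmin 0.0004
top top of red_dish 0.77 c 0.3276 -0.305 size 102 99 yaw 88.7 ztop 0.0099 zmin 0.001
top top of red_dish 0.56 c 0.6219 -0.1407 size 21 20 yaw 16.2 ztop 0.059 zmin 0.007
top top of yellow_dish 0.82 c 0.6207 -0.1407 size 100 102 yaw -2.3 ztop 0.0099 zmin 0.0005
top top of blue_dish 0.88 c 0.6343 0.1371 size 100 101 yaw -8.4 ztop 0.0095 zmin 0.0008
top top of cork_mat 0.66 c 0.4812 0.213 size 102 100 yaw 80.8 ztop 0.007 zmin 0.0
```

View pics/crop.png

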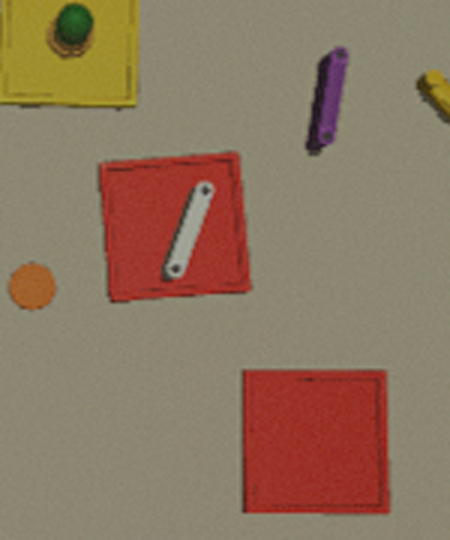

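servo_tool --moves '[[[0,0,7.5],[0,0,0],100],[[0,0,7.5],[0,0,0],100],[[0,0,7.5],[0,0,0],100],[[0,0,0],[0.01,-0.02,0],100],[[0,0,0],[0.02,-0.035,0],100],[[0,0,0],[0.02,-0.04,0],100],[[0,0,0],[0.02,-0.04,0],100],[[0,0,0],[0.02,-0.04,0],100],[[0,0,0],[0.02,-0.04,0],100],[[0,0,0],[0.02,-0.04,0],100],[[0,0,0],[0.02,-0.04,0],100],[[0,0,0],[0.02,-0.04,0],100]]'

```text
time: 2.7
ee_pos: [0.3809, -0.1714, 0.2315]
tcp_rot: [180.0, -0.0, -0.0]
wrist_force: [0.4, -0.3, 0.1]
opening: 0.0854
grasp_force: 0.0
```

The crop confirms it: the upper-left red dish (crop 175,228) holds the white guide and is farther from the base. The purple bar (330,100) and the empty red dish (315,440) are look-alikes.

servo_tool --moves '[[[0,0,0],[0.02,-0.035,0.01],100],[[0,0,0],[0.02,-0.035,0.01],100],[[0,0,0],[0.02,-0.035,0.01],100],[[0,0,0],[0.02,-0.035,0.01],100],[[0,0,0],[0.01,-0.025,0.01],100],[[0,0,0],[0.007,-0.01,0],100],[[0,0,0],[0,0,0],70]]'

```text
time: 3.4
ee_pos: [0.4778, 0.0013, 0.1812]
tcp_rot: [-179.9, 0.0, 0.2]
wrist_force: [-0.2, 0.1, -0.2]
opening: 0.0736
grasp_force: 0.0
```

```bash
cat >> h.py <<'E'
def wl(objs,marks,pic=None):
    o=get_obs(); print("t",o["time"],"tcp",np.round(o["ee_pos"],4),np.round(o["tcp_rot"],2),"open",round(o["opening"],4),"grip",round(o["grasp_force"],1))
    i,d,c=look("wrist",marks,("mark_of",))
    for n in objs: tops(n,"wrist",d,c)
    if pic: save(pic,i)
E
python3 - <<'E'
from h import *
wl(["standoff","test_block"],["standoff","test_block"],"w1")
E
```

```text
t 3.4 tcp [0.4778 0.0013 0.1812] [-1.7995e+02  3.0000e-02  2.4000e-01] open 0.0736 grip 0.0
wrist mark standoff 0.92 [0.4837 0.0019 0.0042] [319 168]
wrist mark test_block 0.7 [ 4.807e-01 -3.000e-04 -1.400e-03] [321 170]
wrist top of standoff 0.86 c 0.4817 0.0032 size 20 21 yaw -29.8 ztop 0.0517 zmin 0.0087
wrist top of test_block 0.92 c 0.4757 -0.0015 size 100 100 yaw -3.2 ztop 0.0095 zmin 0.0036
wrist top of test_block 0.64 c 0.6043 0.1388 size 101 44 yaw 82.8 ztop 0.0094 zmin 0.0031
```

View pics/w1.png

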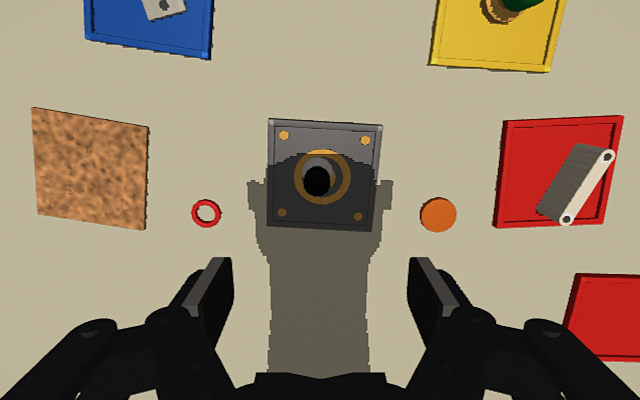

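The wrist view shows the standoff on the block at (317,180), the mat at left (90,170), the red dish with the guide at right and the fingers clear. Next I descend and grip.

servo_tool --moves '[[[0,0,0],[0.004,-0.002,0.02],60],[[0,0,0],[0,0,0.035],60],[[0,0,0],[0,0,0.035],60],[[0,0,0],[0,0,0.03],60],[[0,0,0],[0,0,0.02],60],[[0,0,0],[0,0,0.012],60],[[0,0,0],[0,0,0.006],60],[[0,0,0],[0,0,0],0],[[0,0,0],[0,0,0],0],[[0,0,0],[0,0,0],0],[[0,0,0],[0,0,0],0],[[0,0,0],[0,0,0],0]]' --force 30

```text
time: 4.85
ee_pos: [0.4822, 0.0018, 0.0242]
tcp_rot: [-179.9, -0.1, 0.2]
wrist_force: [-0.1, -0.2, 4.3]
opening: 0.021
grasp_force: 29.6
```

servo_tool --moves '[[[0,0,0],[0,0,-0.01],0],[[0,0,0],[0,0,-0.03],0],[[0,0,0],[0,0,-0.04],0],[[0,0,0],[0,-0.02,0],0],[[0,0,0],[0,-0.035,0],0],[[0,0,0],[0,-0.035,0],0],[[0,0,0],[0,-0.035,0],0],[[0,0,0],[0,-0.035,0],0],[[0,0,0],[0,-0.03,0],0],[[0,0,0],[-0.002,-0.02,0],0],[[0,0,0],[0,0,0],0]]'

```text
time: 5.95
ee_pos: [0.4749, 0.1001, 0.1114]
tcp_rot: [-175.1, 0.1, 9.0]
wrist_force: [0.5, -0.3, -0.1]
opening: 0.0211
grasp_force: 29.5
```

Run:
```python
from h import *
o=get_obs(); print(o)
i,d=camera("side"); save("s2",cv2.resize(i[120:320,150:450],None,fx=2,fy=2)); o=get_obs(); print(o["ee_pos"],o["tcp_rot"])
```

```text
{'time': 5.95, 'q': array([  9.00515103,  -4.57212974, -12.86730104,  81.76128625,
         4.93492828, 179.9554979 ]), 'qd': array([-1.33717108,  0.0826711 , -0.11019497, -0.29300085, -0.97382492,
       -0.0386047 ]), 'joint_efforts': array([ 8.62803720e-01, -4.19897175e+01,  4.71741164e+01,  8.66660080e-02,
        5.00442255e-01, -3.98420234e-04]), 'ee_pos': array([0.4748593 , 0.10007697, 0.11139343]), 'tcp_rot': array([-1.75065030e+02,  5.26292758e-02,  9.04948818e+00]), 'wrist_force': array([ 0.50993573, -0.30094835, -0.14904012]), 'torque': array([-0.10379696, -0.03311354,  0.01577022]), 'grasp_force': 29.519094228744507, 'opening': 0.02113493182833937}
[0.47502667 0.09946619 0.11129314] [-1.75095444e+02  4.93933019e-02  8.99227823e+00]
```

View pics/s2.png

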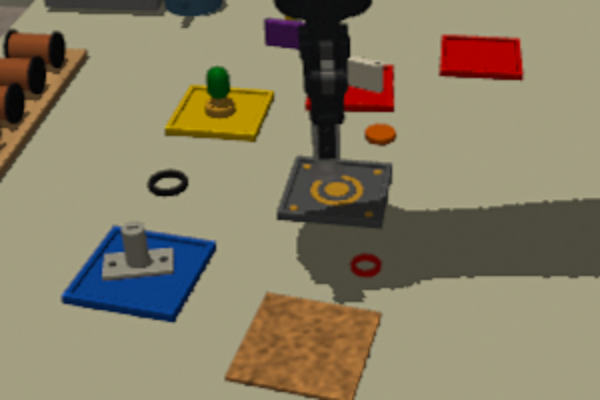

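The wrist joint reached its 180° limit, because the last joint angle is 180 + q1 − yaw. I'll turn to yaw 90, which leaves room everywhere, and take out the tilt.

servo_tool --moves '[[[-2.5,0,-3],[0,0,0],0],[[-2.5,0,-6],[0,0,0],0],[[0,0,-8],[0,0,0],0],[[0,0,-8],[0,0,0],0],[[0,0,-8],[0,0,0],0],[[0,0,-8],[0,0,0],0],[[0,0,-8],[0,0,0],0],[[0,0,-8],[0,0,0],0],[[0,0,-8],[0,0,0],0],[[0,0,-8],[0,0,0],0],[[0,0,-8],[0,0,0],0],[[0,0,0],[0,0,0],0]]'

```text
time: 7.2
ee_pos: [0.4752, 0.0986, 0.1112]
tcp_rot: [179.7, 0.0, 90.0]
wrist_force: [0.1, 0.1, -1.1]
opening: 0.021
grasp_force: 29.5
```

servo_tool --moves '[[[0.3,0,0],[0.02,0.005,0],0],[[0,0,0],[0.035,0,0],0],[[0,0,0],[0.035,0,0],0],[[0,0,0],[0.024,0,0],0],[[0,0,0],[0,0,0.02],0],[[0,0,0],[0,0,0.035],0],[[0,0,0],[0,0,0.02],0],[[0,0,0],[0,0,0.008],0],[[0,0,0],[0,0,0],0]]'

```text
time: 8.1
ee_pos: [0.4798, 0.2125, 0.0274]
tcp_rot: [-179.9, 0.1, 89.8]
wrist_force: [1.1, -0.1, 0.4]
opening: 0.0213
grasp_force: 29.6
```

Run:
```python
from h import *
wl(["standoff","cork_mat"],[])
```

```text
t 8.1 tcp [0.4798 0.2125 0.0274] [-1.7989e+02  8.0000e-02  8.9770e+01] open 0.0213 grip 29.6
wrist top of standoff 0.77 c 0.4796 0.2122 size 22 21 yaw 89.0 ztop 0.0554 zmin 0.0119
wrist top of cork_mat 0.57 c 0.4806 0.2108 size 101 102 yaw -9.7 ztop 0.006 zmin 0.0036
```

servo_tool --moves '[[[0,0,0],[0,0,0.002],0],[[0,0,0],[0,0,0.001],0],[[0,0,0],[0,0,0],20],[[0,0,0],[0,0,0],60],[[0,0,0],[0,0,0],60],[[0,0,0],[0,0,-0.02],60],[[0,0,0],[0,0,-0.04],60],[[0,0,0],[0,0,-0.04],60],[[0,0,0],[0,0,-0.04],60],[[0,0,0],[0,0,0],60]]'

```text
time: 9.25
ee_pos: [0.4823, 0.214, 0.1712]
tcp_rot: [179.6, -0.2, 89.9]
wrist_force: [0.9, -0.7, -0.0]
opening: 0.0513
grasp_force: 0.0
```

Run:
```python
from h import *
wl(["standoff"],[])
```

```text
t 9.25 tcp [0.4823 0.214  0.1712] [ 1.7957e+02 -1.7000e-01  8.9930e+01] open 0.0513 grip 0.0
wrist top of standoff 0.6 c 0.4777 0.2123 size 21 21 yaw 2.2 ztop 0.0519 zmin 0.0092
```

servo_tool --moves '[[[0,0,0],[-0.02,0.008,0],70],[[0,0,0],[-0.037,0.0145,0],70],[[0,0,0],[-0.037,0.0145,0],70],[[0,0,0],[-0.037,0.0145,0],70],[[0,0,0],[-0.037,0.0145,0],70],[[0,0,0],[-0.037,0.0145,0],70],[[0,0,0],[-0.037,0.0145,0],70],[[0,0,0],[-0.037,0.0145,0],70],[[0,0,0],[-0.037,0.0145,0],70],[[0,0,0],[-0.02,0.008,0],70],[[0,0,0],[-0.019,0.007,0],70],[[0,0,0],[0,0,0],70]]'

```text
time: 10.55
ee_pos: [0.6186, -0.1441, 0.1627]
tcp_rot: [-179.8, 0.0, 89.8]
wrist_force: [-0.7, -0.0, -0.4]
opening: 0.0599
grasp_force: 0.0
```

Run:
```python
from h import *
wl(["bulb","yellow_dish","test_block"],["bulb","yellow_dish"],"w3")
```

```text
t 10.55 tcp [ 0.6186 -0.1441  0.1627] [-1.7981e+02  1.0000e-02  8.9790e+01] open 0.0599 grip 0.0
wrist mark bulb 0.76 [ 0.6178 -0.1418  0.0079] [320 177]
wrist mark yellow_dish 0.83 [ 0.613  -0.1429 -0.0024] [315 176]
wrist top of bulb 0.87 c 0.6209 -0.1433 size 21 21 yaw 36.9 ztop 0.0595 zmin 0.0136
wrist top of yellow_dish 0.85 c 0.62 -0.1427 size 100 100 yaw 86.6 ztop 0.0097 zmin 0.0036
wrist top of test_block 0.63 c 0.4749 -0.0273 size 49 101 yaw -2.7 ztop 0.0095 zmin 0.0032
```

View pics/w3.png

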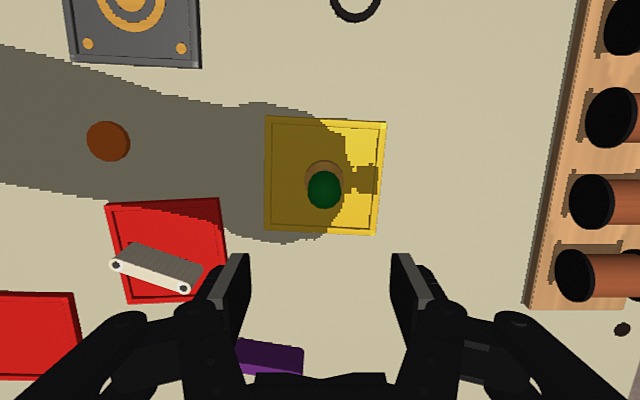

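The bulb shows at (324,188) in the yellow dish, between the fingers, with the coil rack at right out of the way. I descend and grip at 25 N.

servo_tool --moves '[[[0,0,0],[0.002,0.002,0.02],65],[[0,0,0],[0,0,0.035],65],[[0,0,0],[0,0,0.03],65],[[0,0,0],[0,0,0.025],65],[[0,0,0],[0,0,0.015],65],[[0,0,0],[0,0,0.01],65],[[0,0,0],[0,0,0.006],65],[[0,0,0],[0,0,0],0],[[0,0,0],[0,0,0],0],[[0,0,0],[0,0,0],0],[[0,0,0],[0,0,0],0],[[0,0,0],[0,0,0],0]]' --force 25

```text
time: 12.05
ee_pos: [0.6215, -0.1403, 0.0255]
tcp_rot: [179.9, 0.0, 89.9]
wrist_force: [-1.4, -0.4, 6.0]
opening: 0.0246
grasp_force: 25.0
```

servo_tool --moves '[[[0,0,0],[0,0,-0.005],0],[[0,0,0],[0,0,-0.01],0],[[0,0,0],[0,0,0],0]]'

```text
time: 12.35
ee_pos: [0.6216, -0.1403, 0.0412]
tcp_rot: [179.9, 0.1, 89.9]
wrist_force: [-0.1, 0.0, -0.0]
opening: 0.025
grasp_force: 24.7
```

Run:
```python
from h import *
wl(["bulb"],[])
```

```text
t 12.35 tcp [ 0.6216 -0.1403  0.0412] [1.799e+02 5.000e-02 8.993e+01] open 0.025 grip 24.7
wrist top of bulb 0.79 c 0.6214 -0.1424 size 21 21 yaw -48.5 ztop 0.0751 zmin 0.024
```

servo_tool --moves '[[[0,0,0],[0,0,-0.02],0],[[0,0,0],[0,0,-0.03],0],[[0,0,0],[0.012,-0.012,0],0],[[0,0,0],[0.022,-0.0225,0],0],[[0,0,0],[0.022,-0.0225,0],0],[[0,0,0],[0.022,-0.0225,0],0],[[0,0,0],[0.022,-0.0225,0],0],[[0,0,0],[0.022,-0.0225,0],0],[[0,0,0],[0.014,-0.0145,0],0],[[0,0,0],[0.005,-0.005,0],0],[[0,0,0],[0,0,0],0]]'

```text
time: 13.55
ee_pos: [0.4769, 0.0014, 0.0894]
tcp_rot: [180.0, 0.0, 90.0]
wrist_force: [-0.1, 0.2, -1.6]
opening: 0.025
grasp_force: 24.8
```

Run:
```python
from h import *
wl(["bulb","test_block"],["test_block"])
```

```text
t 13.55 tcp [0.4769 0.0014 0.0894] [1.7999e+02 3.0000e-02 8.9990e+01] open 0.025 grip 24.8
wrist mark test_block 0.97 [ 0.4752 -0.0013  0.0028] [318 208]
wrist top of bulb 0.86 c 0.4766 -0.0006 size 22 21 yaw 37.1 ztop 0.1234 zmin 0.0729
wrist top of test_block 0.88 c 0.4762 -0.0008 size 100 100 yaw -3.1 ztop 0.0095 zmin 0.0038
```

servo_tool --moves '[[[0,0,0],[0,0,0.01],0],[[0,0,0],[0,0,0.02],0],[[0,0,0],[0,0,0.015],0],[[0,0,0],[0,0,0.008],0],[[0,0,0],[0,0,0.004],0],[[0,0,0],[0,0,0.003],0],[[0,0,0],[0,0,0],0]]'

```text
time: 14.45
ee_pos: [0.4772, 0.001, 0.0294]
tcp_rot: [-180.0, 0.0, 89.9]
wrist_force: [0.1, 0.6, -1.4]
opening: 0.025
grasp_force: 24.8
```

Run:
```python
from h import *
wl(["bulb"],[])
```

```text
t 14.45 tcp [0.4772 0.001  0.0294] [-1.7999e+02  3.0000e-02  8.9930e+01] open 0.025 grip 24.8
wrist top of bulb 0.76 c 0.477 -0.0009 size 21 21 yaw -48.3 ztop 0.0633 zmin 0.0133
```

servo_tool --moves '[[[0,0,0],[0,0,0.002],0],[[0,0,0],[0,0,0.001],0],[[0,0,0],[0,0,0],0]]'

```text
time: 14.85
ee_pos: [0.477, 0.0011, 0.0263]
tcp_rot: [-180.0, 0.0, 89.9]
wrist_force: [-0.6, -0.3, -0.6]
opening: 0.025
grasp_force: 24.8
```

servo_tool --moves '[[[0,0,0],[0,0,0.001],0],[[0,0,0],[0,0,0],0]]'

```text
time: 15.05
ee_pos: [0.4772, 0.001, 0.0256]
tcp_rot: [180.0, 0.0, 89.9]
wrist_force: [-0.8, -0.7, 2.0]
opening: 0.025
grasp_force: 24.9
```

Light contact at 2 N. I'll release in steps and rise.

servo_tool --moves '[[[0,0,0],[0,0,0],32],[[0,0,0],[0,0,0],36],[[0,0,0],[0,0,0],45],[[0,0,0],[0,0,0],65],[[0,0,0],[0,0,0],65],[[0,0,0],[0,0,-0.01],65],[[0,0,0],[0,0,-0.03],65],[[0,0,0],[0,0,-0.04],65],[[0,0,0],[0,0,-0.04],65],[[0,0,0],[0,0,0],65]]'

```text
time: 16.05
ee_pos: [0.4793, 0.0011, 0.1516]
tcp_rot: [179.5, 0.0, 89.9]
wrist_force: [0.9, 0.1, -0.7]
opening: 0.0555
grasp_force: 0.0
```

Run:
```python
from h import *
wl(["bulb","test_block"],["lane_guide"],"w4")
i,d=camera("wrist"); cal=calibration("wrist"); tops("lane_guide","wrist",d,cal)
```

```text
t 16.05 tcp [0.4793 0.0011 0.1516] [1.7952e+02 3.0000e-02 8.9930e+01] open 0.0555 grip 0.0
wrist top of bulb 0.73 c 0.4767 -0.002 size 21 22 yaw -11.5 ztop 0.0595 zmin 0.0103
wrist top of test_block 0.67 c 0.4763 -0.0013 size 100 100 yaw 86.9 ztop 0.0097 zmin 0.0036
wrist top of test_block 0.37 c 0.4725 -0.0954 size 100 211 yaw -85.8 ztop 0.0099 zmin 0.0016
```

View pics/w4.png

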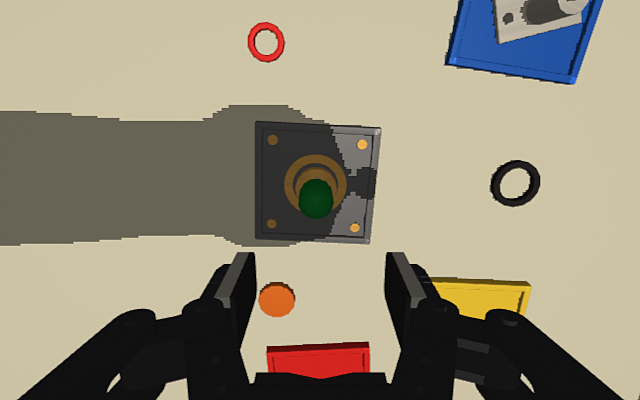

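The bulb stands inside the brass ring, foot at (315,180) and ring at (316,185). Next is the lane guide in the red dish.

servo_tool --moves '[[[0,0,0],[-0.02,-0.002,-0.015],70],[[0,0,0],[-0.037,0,-0.015],70],[[0,0,-6],[0,0,0],70],[[0,0,6],[-0.037,0,0],70],[[0,0,0],[-0.037,0,0],70],[[0,0,0],[-0.037,0,0],70],[[0,0,0],[-0.037,0,0],70],[[0,0,0],[-0.013,0,0],70],[[0,0,-8.5],[0,0,0],70],[[0,0,-8.5],[0,0,0],70],[[0,0,-8.5],[0,0,0],70],[[0,0,-8.5],[0,0,0],70]]'

```text
time: 17.55
ee_pos: [0.4784, -0.2161, 0.1746]
tcp_rot: [-179.9, -0.1, 124.3]
wrist_force: [1.2, 0.8, 0.2]
opening: 0.0599
grasp_force: 0.0
```

servo_tool --moves '[[[0,0,-8.5],[0,0,0],70],[[0,0,-8.5],[0,0,0],70],[[0,0,-8.5],[0,0,0],70],[[0,0,-8.5],[0,0,0],70],[[0,0,0],[0,0,0],70]]'

```text
time: 18.05
ee_pos: [0.4785, -0.2161, 0.1747]
tcp_rot: [-180.0, -0.1, 158.1]
wrist_force: [-0.9, 0.6, 0.1]
opening: 0.0599
grasp_force: 0.0
```

Run:
```python
from h import *
wl(["lane_guide","red_dish"],["lane_guide","red_dish"])
```

```text
t 18.05 tcp [ 0.4785 -0.2161  0.1747] [-1.7998e+02 -8.0000e-02  1.5808e+02] open 0.0599 grip 0.0
wrist mark lane_guide 0.97 [ 0.4712 -0.2178  0.004 ] [316 170]
wrist mark red_dish 0.86 [ 0.3257 -0.3066 -0.0025] [151  48]
wrist mark red_dish 0.6 [ 4.769e-01 -2.165e-01  1.000e-04] [320 175]
wrist top of lane_guide 0.97 c 0.5306 -0.2929 size 19 157 yaw -30.8 ztop 0.0349 zmin 0.0031
wrist top of lane_guide 0.69 c 0.4752 -0.2184 size 12 70 yaw -22.3 ztop 0.0401 zmin 0.0207
wrist top of red_dish 0.73 c 0.4801 -0.2132 size 100 100 yaw -87.1 ztop 0.0096 zmin 0.0036
wrist top of red_dish 0.66 c 0.3263 -0.3059 size 101 100 yaw 88.3 ztop 0.0096 zmin 0.0035
```

servo_tool --moves '[[[0,0,0],[0.0015,-0.003,0.02],50],[[0,0,0],[0,0,0.035],50],[[0,0,0],[0,0,0.035],50],[[0,0,0],[0,0,0.03],50],[[0,0,0],[0,0,0.022],50],[[0,0,0],[0,0,0.012],50],[[0,0,0],[0,0,0.006],50],[[0,0,0],[0,0,0],0],[[0,0,0],[0,0,0],0],[[0,0,0],[0,0,0],0],[[0,0,0],[0,0,0],0],[[0,0,0],[0,0,0],0]]' --force 30

```text
time: 19.5
ee_pos: [0.4769, -0.2194, 0.0167]
tcp_rot: [-180.0, 0.1, 157.9]
wrist_force: [-1.0, 0.3, 5.2]
opening: 0.0114
grasp_force: 32.6
```

servo_tool --moves '[[[0,0,0],[0,0,-0.01],0],[[0,0,0],[0,0,-0.03],0],[[0,0,0],[0,0,-0.04],0],[[0,0,0],[0,0,0],0]]'

```text
time: 19.9
ee_pos: [0.4784, -0.22, 0.1015]
tcp_rot: [-179.9, 0.4, 157.9]
wrist_force: [0.0, -0.3, 0.2]
opening: 0.0112
grasp_force: 31.8
```

Run:
```python
from h import *
wl(["lane_guide","red_dish"],["lane_guide"])
```

```text
t 19.9 tcp [ 0.4784 -0.22    0.1015] [-179.95    0.45  157.93] open 0.0112 grip 31.8
wrist mark lane_guide 0.79 [ 0.4768 -0.2205  0.0887] [319 252]
wrist top of lane_guide 0.81 c 0.4763 -0.2196 size 12 70 yaw -22.1 ztop 0.1246 zmin 0.1015
wrist top of lane_guide 0.43 c 0.4581 -0.2412 size 1 5 yaw -33.5 ztop 0.1504 zmin -0.0003
wrist top of red_dish 0.79 c 0.4802 -0.2131 size 101 100 yaw 2.9 ztop 0.0096 zmin 0.0035
wrist top of red_dish 0.58 c 0.4747 -0.0261 size 52 100 yaw -3.5 ztop 0.0092 zmin 0.0021
wrist top of red_dish 0.57 c 0.3341 -0.3063 size 101 84 yaw 88.6 ztop 0.0095 zmin 0.0035
```

servo_tool --moves '[[[0,0,-8],[0,0,0],0],[[0,0,-6],[0,0,0],0],[[0,0,-6],[0,0,0],0],[[0,0,0],[-0.015,0.009,0],0],[[0,0,0],[-0.03,0.018,0],0],[[0,0,0],[-0.03,0.018,0],0],[[0,0,0],[-0.03,0.018,0],0],[[0,0,0],[-0.025,0.0145,0],0],[[0,0,0],[-0.011,0.006,0],0],[[0,0,0],[0,0,0],0]]'

```text
time: 21.1
ee_pos: [0.6209, -0.1393, 0.0939]
tcp_rot: [-180.0, -0.1, 177.9]
wrist_force: [-1.5, 0.1, 0.7]
opening: 0.0115
grasp_force: 31.8
```

Run:
```python
from h import *
wl(["lane_guide","yellow_dish"],["yellow_dish"])
```

```text
t 21.1 tcp [ 0.6209 -0.1393  0.0939] [-1.8000e+02 -1.2000e-01  1.7794e+02] open 0.0115 grip 31.8
wrist mark yellow_dish 0.8 [ 0.609  -0.1443 -0.0025] [313 186]
wrist top of lane_guide 0.85 c 0.6189 -0.1397 size 12 71 yaw -2.1 ztop 0.1169 zmin 0.0919
wrist top of lane_guide 0.81 c 0.5675 -0.3174 size 8 69 yaw -13.3 ztop 0.0345 zmin 0.002
```

servo_tool --moves '[[[0,0,0],[-0.0015,-0.002,0.01],0],[[0,0,0],[0,0,0.025],0],[[0,0,0],[0,0,0.02],0],[[0,0,0],[0,0,0.012],0],[[0,0,0],[0,0,0.007],0],[[0,0,0],[0,0,0],0]]'

```text
time: 21.9
ee_pos: [0.6209, -0.1428, 0.0206]
tcp_rot: [-180.0, -0.1, 177.9]
wrist_force: [0.3, 0.4, 0.0]
opening: 0.0114
grasp_force: 31.8
```

Run:
```python
from h import *
wl(["lane_guide","yellow_dish"],[])
```

```text
t 21.9 tcp [ 0.6209 -0.1428  0.0206] [-1.7998e+02 -8.0000e-02  1.7791e+02] open 0.0114 grip 31.8
wrist top of lane_guide 0.65 c 0.6193 -0.1432 size 12 71 yaw -2.0 ztop 0.0437 zmin 0.015
wrist top of yellow_dish 0.82 c 0.6118 -0.1416 size 100 85 yaw 86.8 ztop 0.0094 zmin 0.0036
```

servo_tool --moves '[[[0,0,0],[-0.001,0.001,0.002],0],[[0,0,0],[0,0,0.002],0],[[0,0,0],[0,0,0],0]]'

```text
time: 22.35
ee_pos: [0.6225, -0.1416, 0.0172]
tcp_rot: [-180.0, -0.0, 177.9]
wrist_force: [0.2, 0.8, 0.3]
opening: 0.0114
grasp_force: 31.8
```

servo_tool --moves '[[[0,0,0],[0,0,0.001],0],[[0,0,0],[0,0,0],20],[[0,0,0],[0,0,0],45],[[0,0,0],[0,0,0],50],[[0,0,0],[0,0,-0.01],50],[[0,0,0],[0,0,-0.03],60],[[0,0,0],[0,0,-0.04],60],[[0,0,0],[0,0,-0.04],60],[[0,0,0],[0,0,-0.03],60],[[0,0,0],[0,0,0],60]]'

```text
time: 23.35
ee_pos: [0.6243, -0.142, 0.1726]
tcp_rot: [-179.9, 0.4, 177.9]
wrist_force: [0.1, -0.1, -0.5]
opening: 0.0512
grasp_force: 0.0
```

Run:
```python
from h import *
wl(["lane_guide","yellow_dish"],[])
```

```text
t 23.35 tcp [ 0.6243 -0.142   0.1726] [-179.88    0.45  177.93] open 0.0512 grip 0.0
wrist top of lane_guide 0.85 c 0.5662 -0.3211 size 14 70 yaw -11.2 ztop 0.0351 zmin 0.002
wrist top of lane_guide 0.57 c 0.6208 -0.1421 size 12 70 yaw -2.3 ztop 0.04 zmin 0.0063
wrist top of yellow_dish 0.75 c 0.6198 -0.1422 size 100 100 yaw -3.3 ztop 0.0096 zmin 0.0035
```

servo_tool --moves '[[[0,0,0],[-0.003,0.02,0],70],[[0,0,0],[0,0.037,0],70],[[0,0,0],[0,0.037,0],70],[[0,0,0],[0,0.037,0],70],[[0,0,0],[0,0.037,0],70],[[0,0,0],[0,0.037,0],70],[[0,0,0],[0,0.037,0],70],[[0,0,0],[0,0.02,0],70],[[0,0,0],[0,0.011,0],70],[[0,0,0],[0,0,0],70]]'

```text
time: 24.5
ee_pos: [0.6349, 0.1319, 0.1649]
tcp_rot: [-179.9, -0.1, 178.0]
wrist_force: [-0.5, -0.2, -0.0]
opening: 0.06
grasp_force: 0.0
```

Run:
```python
from h import *
wl(["key_plate","blue_dish"],["key_plate","blue_dish"],"w5")
```

```text
t 24.5 tcp [0.6349 0.1319 0.1649] [-1.7995e+02 -1.3000e-01  1.7802e+02] open 0.06 grip 0.0
wrist mark key_plate 0.7 [0.6366 0.1299 0.0046] [319 182]
wrist mark blue_dish 0.97 [0.6341 0.1369 0.0034] [327 179]
wrist top of key_plate 0.67 c 0.637 0.1301 size 18 19 yaw -2.3 ztop 0.0475 zmin 0.0085
wrist top of blue_dish 0.63 c 0.6331 0.1361 size 100 100 yaw -8.4 ztop 0.0096 zmin 0.0035
```

View pics/w5.png

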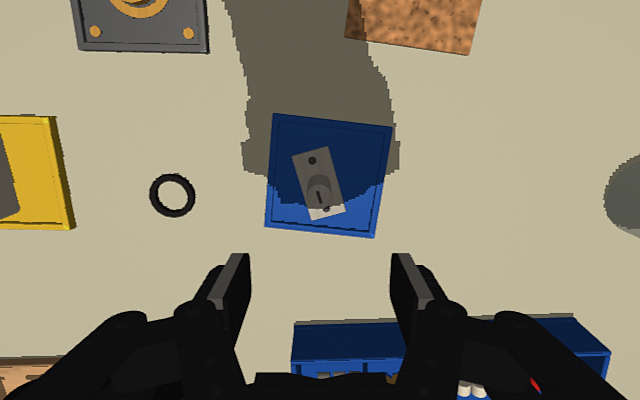

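The key plate shows at (319,183) in the blue dish with its barrel between the fingers. Its long axis is at about +19°.

servo_tool --moves '[[[0,0,0],[-0.002,-0.0015,0.02],60],[[0,0,0],[0,0,0.035],60],[[0,0,0],[0,0,0.035],60],[[0,0,0],[0,0,0.025],60],[[0,0,0],[0,0,0.018],60],[[0,0,0],[0,0,0.01],60],[[0,0,0],[0,0,0.006],60],[[0,0,0],[0,0,0],0],[[0,0,0],[0,0,0],0],[[0,0,0],[0,0,0],0],[[0,0,0],[0,0,0],0],[[0,0,0],[0,0,0],0]]' --force 45

```text
time: 25.95
ee_pos: [0.6381, 0.1295, 0.0186]
tcp_rot: [-180.0, 0.1, 177.9]
wrist_force: [-0.7, -0.6, 6.6]
opening: 0.0188
grasp_force: 44.2
```

servo_tool --moves '[[[0,0,0],[0,0,-0.01],0],[[0,0,0],[0,0,-0.03],0],[[0,0,0],[0,0,-0.04],0],[[0,0,0],[0,0,0],0]]'

```text
time: 26.35
ee_pos: [0.6396, 0.13, 0.1039]
tcp_rot: [179.9, 0.5, 177.9]
wrist_force: [-0.3, 0.1, 0.2]
opening: 0.0183
grasp_force: 44.0
```

Run:
```python
from h import *
wl(["key_plate"],["key_plate"])
```

```text
t 26.35 tcp [0.6396 0.13   0.1039] [179.91   0.45 177.93] open 0.0183 grip 44.0
wrist mark key_plate 0.81 [0.641  0.1301 0.0923] [322 258]
wrist top of key_plate 0.87 c 0.6386 0.1295 size 19 20 yaw -1.3 ztop 0.1328 zmin 0.0936
```

servo_tool --moves '[[[0,0,0],[0.007,-0.016,0],0],[[0,0,0],[0.0135,-0.0325,0],0],[[0,0,0],[0.0135,-0.0325,0],0],[[0,0,0],[0.0135,-0.0325,0],0],[[0,0,0],[0.0135,-0.0325,0],0],[[0,0,0],[0.0135,-0.0325,0],0],[[0,0,0],[0.0135,-0.0325,0],0],[[0,0,0],[0.0135,-0.0325,0],0],[[0,0,0],[0.0135,-0.0325,0],0],[[0,0,0],[0.0135,-0.0325,0],0],[[0,0,0],[0.012,-0.028,0],0],[[0,0,0],[0.006,-0.0115,0],0]]'

```text
time: 27.7
ee_pos: [0.4766, -0.2146, 0.096]
tcp_rot: [180.0, -0.2, 177.8]
wrist_force: [-1.2, -0.3, -0.4]
opening: 0.0188
grasp_force: 44.1
```

servo_tool --moves '[[[0,0,6],[0,0,0],0],[[0,0,6],[0,0,0],0],[[0,0,4],[0,0,0],0],[[0,0,0],[0,0,0],0]]'

```text
time: 28.1
ee_pos: [0.4781, -0.2124, 0.0965]
tcp_rot: [-180.0, -0.1, 161.9]
wrist_force: [0.3, -0.4, -1.5]
opening: 0.0188
grasp_force: 44.1
```

Run:
```python
from h import *
wl(["key_plate","red_dish"],["red_dish"])
```

```text
t 28.1 tcp [ 0.4781 -0.2124  0.0965] [-1.7999e+02 -1.0000e-01  1.6189e+02] open 0.0188 grip 44.1
wrist mark red_dish 0.97 [ 4.785e-01 -2.133e-01  1.000e-04] [320 203]
wrist mark red_dish 0.66 [ 0.3261 -0.3044 -0.0008] [100  20]
wrist mark red_dish 0.25 [ 0.4747 -0.0014  0.006 ] [640 100]
wrist top of key_plate 0.98 c 0.4773 -0.2126 size 18 20 yaw -16.7 ztop 0.1254 zmin 0.0866
wrist top of red_dish 0.97 c 0.3391 -0.3061 size 101 74 yaw 88.4 ztop 0.0096 zmin 0.0036
wrist top of red_dish 0.79 c 0.4798 -0.2133 size 100 100 yaw -87.3 ztop 0.0095 zmin 0.0036
```

servo_tool --moves '[[[0,0,0],[-0.002,0,0.01],0],[[0,0,0],[0,0,0.025],0],[[0,0,0],[0,0,0.02],0],[[0,0,0],[0,0,0.012],0],[[0,0,0],[0,0,0.007],0],[[0,0,0],[0,0,0.001],0],[[0,0,0],[0,0,0],0]]'

```text
time: 29.0
ee_pos: [0.4806, -0.2138, 0.0229]
tcp_rot: [-180.0, 0.0, 161.9]
wrist_force: [-0.2, -0.8, -0.9]
opening: 0.0185
grasp_force: 44.1
```

Run:
```python
from h import *
wl(["key_plate","red_dish"],[])
```

```text
t 29.0 tcp [ 0.4806 -0.2138  0.0229] [-1.7996e+02  3.0000e-02  1.6194e+02] open 0.0185 grip 44.1
wrist top of key_plate 0.95 c 0.4797 -0.2141 size 18 20 yaw -18.8 ztop 0.0518 zmin 0.013
wrist top of red_dish 0.61 c 0.4799 -0.213 size 100 100 yaw 2.9 ztop 0.0095 zmin 0.0037
wrist top of red_dish 0.58 c 0.3565 -0.2917 size 71 40 yaw 88.7 ztop 0.0096 zmin 0.0029
```

servo_tool --moves '[[[0,0,0],[0,0.001,0.003],0],[[0,0,0],[0,0,0.001],0],[[0,0,0],[0,0,0],0]]'

```text
time: 29.45
ee_pos: [0.4806, -0.2127, 0.0185]
tcp_rot: [-180.0, 0.0, 161.9]
wrist_force: [0.3, -0.7, 0.3]
opening: 0.0188
grasp_force: 44.1
```

servo_tool --moves '[[[0,0,0],[0,0,0.0005],0],[[0,0,0],[0,0,0],25],[[0,0,0],[0,0,0],45],[[0,0,0],[0,0,0],55],[[0,0,0],[0,0,-0.01],55],[[0,0,0],[0,0,-0.03],60],[[0,0,0],[0,0,-0.04],60],[[0,0,0],[0,0,-0.04],60],[[0,0,0],[0,0,-0.03],60],[[0,0,0],[0,0,0],60]]'

```text
time: 30.45
ee_pos: [0.4822, -0.2134, 0.1734]
tcp_rot: [-179.9, 0.4, 161.9]
wrist_force: [0.6, -0.2, -0.1]
opening: 0.0513
grasp_force: 0.0
```

Run:
```python
from h import *
wl(["key_plate","red_dish"],["key_plate"],"w6")
```

```text
t 30.45 tcp [ 0.4822 -0.2134  0.1734] [-179.92    0.42  161.93] open 0.0513 grip 0.0
wrist mark key_plate 0.68 [ 0.4794 -0.2121  0.0056] [322 173]
wrist top of key_plate 0.9 c 0.4802 -0.2131 size 19 20 yaw -17.7 ztop 0.0475 zmin 0.0085
wrist top of red_dish 0.95 c 0.3333 -0.3064 size 101 85 yaw 88.5 ztop 0.0096 zmin 0.0035
wrist top of red_dish 0.67 c 0.4801 -0.2131 size 100 100 yaw 2.9 ztop 0.0097 zmin 0.0036
```

View pics/w6.png

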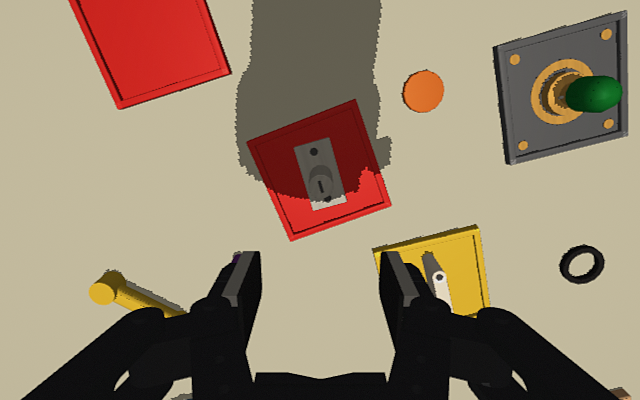

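The key plate lies flat in the middle of the red dish at (320,178), and the bulb stands on the block. The last part is the standoff on the mat.

servo_tool --moves '[[[0,0,0],[0.006,0.018,0],60],[[0,0,0],[0.0117,0.0352,0],60],[[0,0,0],[0.0117,0.0352,0],60],[[0,0,0],[0.0117,0.0352,0],60],[[0,0,0],[0.0117,0.0352,0],60],[[0,0,0],[0.0117,0.0352,0],60],[[0,0,0],[0.0117,0.0352,0],60],[[0,0,0],[0.0117,0.0352,0],60],[[0,0,0],[0.0117,0.0352,0],60],[[0,0,0],[0.0117,0.0352,0],60],[[0,0,0],[0.0117,0.0352,0],60],[[0,0,0],[0.0115,0.034,0],60]]'

```text
time: 31.85
ee_pos: [0.4772, 0.2145, 0.1664]
tcp_rot: [-179.9, -0.1, 161.9]
wrist_force: [0.8, -0.7, 0.4]
opening: 0.051
grasp_force: 0.0
```

servo_tool --moves '[[[0,0,0],[0,0,0],60],[[0,0,0],[0,0,0],60]]'

```text
time: 32.05
ee_pos: [0.4773, 0.2134, 0.1664]
tcp_rot: [-179.9, -0.1, 162.0]
wrist_force: [-0.1, -0.4, -0.3]
opening: 0.0514
grasp_force: 0.0
```

Run:
```python
from h import *
wl(["standoff"],["standoff"])
```

```text
t 32.05 tcp [0.4773 0.2134 0.1664] [-1.7986e+02 -1.0000e-01  1.6203e+02] open 0.0514 grip 0.0
wrist mark standoff 0.57 [0.4807 0.2075 0.0047] [316 185]
wrist top of standoff 0.79 c 0.4771 0.2124 size 21 21 yaw 33.4 ztop 0.0518 zmin 0.0062
```

servo_tool --moves '[[[0,0,0],[-0.001,-0.001,0.02],60],[[0,0,0],[0,0,0.035],60],[[0,0,0],[0,0,0.035],60],[[0,0,0],[0,0,0.025],60],[[0,0,0],[0,0,0.015],60],[[0,0,0],[0,0,0.009],60],[[0,0,0],[0,0,0.005],60],[[0,0,0],[0,0,0],0],[[0,0,0],[0,0,0],0],[[0,0,0],[0,0,0],0],[[0,0,0],[0,0,0],0],[[0,0,0],[0,0,0],0]]' --force 30

```text
time: 33.4
ee_pos: [0.4794, 0.2121, 0.0249]
tcp_rot: [180.0, 0.1, 161.9]
wrist_force: [0.1, -0.5, 5.3]
opening: 0.0212
grasp_force: 29.7
```

servo_tool --moves '[[[0,0,0],[0,0,-0.01],0],[[0,0,0],[0,0,-0.03],0],[[0,0,0],[0,0,-0.04],0],[[0,0,0],[0,0,0],0]]'

```text
time: 33.8
ee_pos: [0.4808, 0.2128, 0.1096]
tcp_rot: [179.7, 0.3, 161.9]
wrist_force: [-0.4, 0.2, -0.3]
opening: 0.0208
grasp_force: 29.4
```

Run:
```python
from h import *
wl(["standoff"],[])
```

```text
t 33.8 tcp [0.4808 0.2128 0.1096] [179.73   0.32 161.93] open 0.0208 grip 29.4
wrist top of standoff 0.9 c 0.478 0.2131 size 21 22 yaw -11.3 ztop 0.1362 zmin 0.0925
```

servo_tool --moves '[[[0,0,0],[-0.015,-0.002,0],0],[[0,0,0],[-0.03,-0.0045,0],0],[[0,0,0],[-0.03,-0.0045,0],0],[[0,0,0],[-0.03,-0.0045,0],0],[[0,0,0],[-0.03,-0.0045,0],0],[[0,0,0],[-0.022,-0.003,0],0],[[0,0,0],[-0.0135,-0.0015,0],0],[[0,0,0],[0,0,0],0],[[0,0,0],[0,0,0],0]]'

```text
time: 34.8
ee_pos: [0.6328, 0.1351, 0.1022]
tcp_rot: [-179.9, -0.1, 161.9]
wrist_force: [0.1, 0.2, -1.0]
opening: 0.021
grasp_force: 29.4
```

Run:
```python
from h import *
wl(["standoff","blue_dish"],["blue_dish"])
```

```text
t 34.8 tcp [0.6328 0.1351 0.1022] [-1.799e+02 -1.300e-01  1.619e+02] open 0.021 grip 29.4
wrist mark blue_dish 0.68 [0.6334 0.138  0.0033] [326 201]
wrist top of standoff 0.69 c 0.6306 0.1352 size 21 22 yaw -57.6 ztop 0.1288 zmin 0.0852
wrist top of blue_dish 0.74 c 0.6331 0.136 size 100 100 yaw -8.5 ztop 0.0095 zmin 0.0036
```

servo_tool --moves '[[[0,0,0],[-0.002,0.0015,0.01],0],[[0,0,0],[0,0,0.025],0],[[0,0,0],[0,0,0.02],0],[[0,0,0],[0,0,0.01],0],[[0,0,0],[0,0,0.007],0],[[0,0,0],[0,0,0],0]]'

```text
time: 35.6
ee_pos: [0.6351, 0.1365, 0.031]
tcp_rot: [-179.9, -0.1, 161.9]
wrist_force: [0.5, -0.5, 0.7]
opening: 0.0209
grasp_force: 29.4
```

Run:
```python
from h import *
wl(["standoff","blue_dish"],[])
```

```text
t 35.6 tcp [0.6351 0.1365 0.031 ] [-1.7994e+02 -5.0000e-02  1.6194e+02] open 0.0209 grip 29.4
wrist top of standoff 0.9 c 0.6328 0.1371 size 22 21 yaw 2.0 ztop 0.0576 zmin 0.0148
wrist top of blue_dish 0.98 c 0.633 0.1362 size 100 100 yaw -8.5 ztop 0.0095 zmin 0.0036
```

servo_tool --moves '[[[0,0,0],[0,0,0.003],0],[[0,0,0],[0,0,0.002],0],[[0,0,0],[0,0,0.001],0],[[0,0,0],[0,0,0],0]]'

```text
time: 36.15
ee_pos: [0.6354, 0.1364, 0.0255]
tcp_rot: [-180.0, -0.0, 161.9]
wrist_force: [0.1, -0.8, -0.9]
opening: 0.0209
grasp_force: 29.4
```

servo_tool --moves '[[[0,0,0],[0,0,0.001],0],[[0,0,0],[0,0,0],27],[[0,0,0],[0,0,0],45],[[0,0,0],[0,0,0],60],[[0,0,0],[0,0,0],60],[[0,0,0],[0,0,-0.01],60],[[0,0,0],[0,0,-0.03],60],[[0,0,0],[0,0,-0.04],60],[[0,0,0],[0,0,-0.04],60],[[0,0,0],[0,0,-0.03],60],[[0,0,0],[0,0,0],60]]'

```text
time: 37.25
ee_pos: [0.6372, 0.1369, 0.1811]
tcp_rot: [179.8, 0.4, 161.9]
wrist_force: [0.3, 0.7, 0.3]
opening: 0.051
grasp_force: 0.0
```

Run:
```python
from h import *
wl(["standoff","blue_dish"],[])
i,d=camera("side"); save("side_end",cv2.resize(i[110:330,150:450],None,fx=2.5,fy=2.5)); cal=calibration("side")
for n in NAMES[:4]: tops(n,"side",d,cal)
```

```text
t 37.25 tcp [0.6372 0.1369 0.1811] [179.79   0.41 161.93] open 0.051 grip 0.0
wrist top of standoff 0.78 c 0.6334 0.1367 size 21 21 yaw -19.0 ztop 0.0519 zmin 0.0087
wrist top of blue_dish 0.73 c 0.6331 0.1362 size 100 100 yaw -8.7 ztop 0.0096 zmin 0.0035
side top of bulb 0.92 c 0.4768 0.0031 size 17 21 yaw -17.1 ztop 0.0585 zmin 0.0055
side top of key_plate 0.58 c 0.4813 -0.2094 size 16 23 yaw -85.1 ztop 0.048 zmin 0.0051
side top of lane_guide 0.73 c 0.4803 -0.2089 size 21 15 yaw 65.8 ztop 0.0478 zmin 0.0065
side top of lane_guide 0.6 c 0.5668 -0.318 size 18 68 yaw -16.4 ztop 0.0354 zmin 0.0011
side top of lane_guide 0.57 c 0.6185 -0.1389 size 15 62 yaw -3.3 ztop 0.0397 zmin 0.0074
side top of standoff 0.83 c 0.6333 0.1391 size 20 20 yaw 14.6 ztop 0.0514 zmin 0.0045
```

View pics/side_end.png

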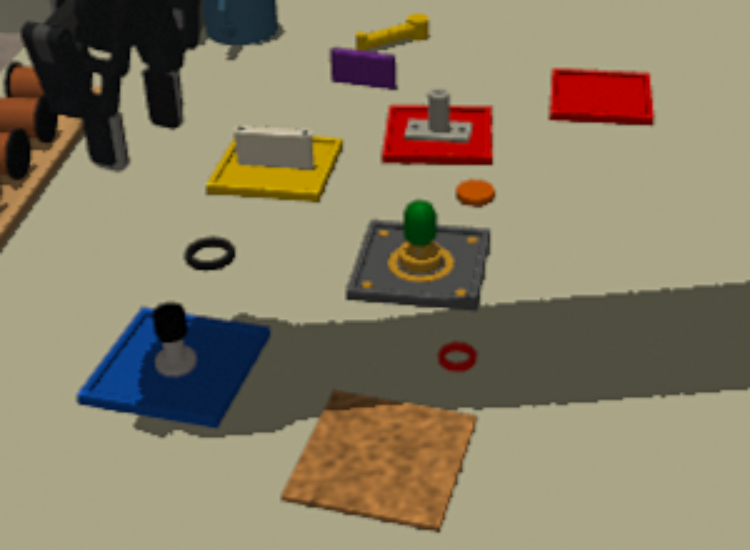

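All four parts stand upright in the middle of their places: bulb at (420,235), key plate (438,125), guide (275,150) and standoff (172,340). The mat is empty and the gripper is clear.

```bash
python3 -c "
from workcell import *
print(job_done())"
```

```text
the job is handed in; nothing more can be done
None
```

All four parts are upright in the middle of their places (bulb on the test block, key plate in red, lane guide in yellow, standoff in blue), the bulb was not dropped, and the job was handed in at about 37 s.

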